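# Gauge the depth of a sensor well

## Robot

A 6-joint arm with a two-finger parallel gripper is mounted at the origin on the work surface; the furniture and walls round the work are solid. World frame = base frame: x ahead of the robot, y to its left, z up, the work surface at z = 0. Lengths are in m, angles in rad, forces in N, time in s.
With the tool pointing down it reaches from about 0.3 to 0.825 m from the base axis. Payload 5.4 kg.
Tool frame: the origin (TCP) lies midway between the tips of the shut fingers; the grasp point (between the pads) lies 19 mm behind it (bot.hold_point_z is the distance from the TCP to the grasp point, in m); z points along the fingers, y is the line along which they close (so a half turn about z gives the same grasp; the last joint's range is limited). The gripper opens to 92 mm and grips with 3 to 60 N. Pads are 20 mm wide; open, the fingers measure 128 mm over their backs; the gripper's body (75 mm by 189 mm) begins 69 mm behind the grasp point.
Start: joints at [0.931, 0.158, 1.597, -0, 1.386, -0.21], TCP at [0.24, 0.523, 0.193] pointing down, gripper open.
Joint ranges: [-2.91, 2.91], [-0.94, 2.29], [0.18, 2.7], [-1.29, 4.43], [0.17, 2.64], [-3, 3]. Speed limits (rad/s): [2.57, 2.57, 3.14, 3.14, 3.14, 3.14].

## Interface

Orientations are given as a unit quaternion [w, x, y, z].
In Python, from plant import bot, optics gives the robot as it stands.
- The arm moves only by the tool jog_arm, never from a script. Its argument "rows" is a list of rows, each a list of 7 numbers: the shift along the tool's x, y, z in mm, then the turn, a rotation vector about the tool's x, y, z in degrees, then the gripper's target within -1 to 1 (fully open at 1, half-way at 0, shut at -1). A call has 1 to 20 rows; each row is the pose to reach, as a shift and turn from the pose commanded when the call began, along the tool's axes at that moment; what a row does not reach only later rows make up. A row lasts 1/8 s, in which the tool goes at most 62.5 mm and 10.7 degrees, less where a joint would pass 70% of its speed; a pose out of reach is approached as far as the arm can. A call with a gripper value outside its range is refused whole. The fingers move at their own pace and stop on an object; "squeeze" is the grip in N (left out, the last holds). Time passes only in rows, so rows that repeat a pose let the fingers close. It gives the time, the measured TCP pose, the force, the opening and the grip force at its end, in the units of the state.
- bot.sense(): the state, without advancing time (a new reading comes with each control period).
- optics.get_image(name): name is "scene" or "top" or "wrist"; returns a dict with "img" (420x560x3 uint8, red, green, blue), "range_z" (420x560 float32, m along the optical axis (not along the pixel's ray), 0 where there is no reading), "mtx" (3x3 intrinsics, pixels), "extrinsics" (4x4, takes a point from world to camera coordinates); the wrist camera has in their place "tool_from_camera" (4x4, takes a point from camera to tool coordinates, whose origin is the TCP and whose axes are the flange's). Camera axes: x right, y down, z forward; pixel columns grow to the right and rows downward; lengths in m; the calibration is good to about 2 mm. A picture is of the moment at which its call begins: read the wrist's pose just before it.
- bot.finish_job(): hands the job in; it is judged then, once.
The state is a dict: "time_s": time; "qpos": joint angles; "qd": joint speeds; "joint_torque": joint torques, N m; "eef_pos": TCP position; "tcp_rot": TCP orientation; "force": force on the tool from outside, world axes, zero at the start; "wrist_torque": the same for the moment, N m; "width": finger opening in m; "gripper_force": force on a finger pad.
Only numpy, scipy, OpenCV 4.12 (cv2) and the standard library are available. Lean on these libraries where they do the work, as an engineer would, in place of code of your own. Each camera call takes 0.05 s, during which the arm holds its last target. There are 200 camera calls.

## Task

Check how deep the sensor well of the heater block is drilled (the small bore in the middle of its top): take the pin depth gauge from its stand, push its rod into the well until it bottoms, and press on gently until the ring mark on the stem has come up level with the head's lower edge (not on to the spring's stop), holding it there for half a second. Then draw it out and stand it upright in its stand again and let go, without disturbing the sliding collar, which now shows the depth, or the things lying around.

Things in the scene. Friction and masses are not known exactly. Their poses are not given: they have to be found in the camera images.
- heater_block: aluminium block 104 x 58 mm, 58 mm high, bolted on a dark base plate 150 x 96 mm; top face 75 mm above the bench; fixed. Origin on the bench under its centre, x along its long side, z up. Three vertical bores in a row along x in the top face: in the middle the sensor well, 10 mm across; 32 mm to each side a heater bore, 14 mm across (not to be gauged)
- well_mouth (a point): centre of the sensor well's mouth, level with the block's top face (1.5 mm chamfer). The well is blind, 10 mm across and straight down; its depth is not known and differs each time, 36 to 56 mm
- gauge_stand: wooden block 66 x 66 mm on a rubber sole, top 34 mm above the bench, fixed; origin on the bench under its centre, z up
- socket_mouth (a point): centre of the mouth of the stand's one socket, in its top face: 9 mm across, 24 mm deep, 2 mm chamfer. The gauge stands in it at the start, its tip on the socket's floor
- gauge: the head of the pin depth gauge with all it carries; steel, 0.13 kg, 141 mm long overall, round about its z axis. Origin at the rod's tip when the spring is at rest, z up along the rod to the head. From the tip up: rod 8 mm across to 73 mm; stem 12.4 mm across to the head; head flange 28 mm across from 90 to 96 mm; knurled grip 21 mm across from 96 to 138 mm; cap to 141 mm
- gauge_grip (a point): centre of the knurled grip on the gauge's axis, 118 mm above the tip and 22 mm above the flange's top: take it here from above, from any side
- gauge_tip (a point): centre of the flat lower end of the rod, which has a 1.5 mm chamfer
- gauge_stem (a joint): how far rod and stem are pushed up into the head against its spring, in m: 0 at rest, 0.008 on the hard stop. It yields only above 5 N, then 1 N more per mm. A dark ring on the stem lies 4 mm below the head's lower edge at rest and is level with it at 0.004 (9 N)
- gauge_collar: sliding collar on the rod, round, 18 mm across, 10 mm high; origin on the rod's axis at the collar's lower edge, z up the rod. It sits 28 to 32 mm above the tip at the start and can slide up to 62 mm; it stays by friction and needs 2.5 N to slide. The rim of a well pushes it up as the rod goes in, so that afterwards its height above the tip is the depth
- notebook: purple notebook 148 x 109 x 14 mm lying on the bench, bystander
- caliper: sliding caliper 72 x 230 x 16 mm lying on the bench, bystander
- multimeter: orange handheld meter 152 x 74 x 45 mm lying on the bench, bystander
- tip_box: small flat orange-lidded box 53 x 77 x 22 mm on the bench, bystander
- side_cutters: side cutters with red handles 53 x 127 x 10 mm lying on the bench, bystander
- heat_sink: finned aluminium heat sink 25 x 30 x 20 mm on the bench, bystander
- screwdriver: small screwdriver with a red handle, 160 mm long, lying on the bench, bystander
- pen: black ball pen 145 mm long lying on the bench, bystander
Things that resemble listed ones, but are neither listed nor needed, are in the scene too. Of the things that look like the gauge_stand, take the one that is nearest to the robot's base at the start.

How it is judged:
On the way:
1. the gauge stands upright, bottomed in the sensor well, its collar on the block's face and the ring mark level with the head's lower edge (spring pressed in 2 to 6 mm) (value of joint gauge_stem between 0.002 and 0.006 m and horizontal distance between gauge_tip and well_mouth below 0.003 m and z of gauge_tip in the frame of well_mouth below -0.032 m and z of gauge_collar in the frame of well_mouth below 0.002 m and angle between gauge's own z axis and vertical below 0.12 rad), for 0.3 s.
At the end, for the whole second after the job is handed in: the gauge stands upright (within 0.15 rad) and at rest in the stand's socket, its tip at least 20 mm down in it and within 4 mm of its centre, the collar still pushed up where the well's rim left it (more than 34 mm above the tip) (horizontal distance between gauge_tip and socket_mouth below 0.004 m and z of gauge_tip in the frame of socket_mouth below -0.02 m and angle between gauge's own z axis and vertical below 0.15 rad and distance between gauge_collar and gauge_tip above 0.034 m and linear speed of gauge below 0.02 m/s); the robot touches nothing.
It fails at once if the gauge is forced: spring run up to its stop (more than 7.3 mm) (value of joint gauge_stem above 0.0073 m).
It fails at once if something bears on the heater block with more than 22 N (contact force between heater_block and anything else above 22 N).
It fails at once if the collar is touched (over 1.5 N) while the rod is not in the sensor well (contact force between gauge_collar and anything else above 1.5 N and (horizontal distance between gauge_tip and well_mouth above 0.005 m or z of gauge_tip in the frame of well_mouth above 0 m)).
It fails at once if a bystander is moved by more than 2 cm (distance of any of notebook, caliper, multimeter, tip_box, side_cutters, heat_sink, screwdriver, pen from where it was at the start of the episode above 0.02 m).
It also fails if it takes over 64 s, if anything falls off the work surface, if the arm or the gripper's body presses on something with over 40 N, if the wrist force passes 120 N, or if a joint passes its speed limit or range.

## Working session

There is one attempt and no reset: what is moved stays moved. The work goes in short steps, Python scripts to look and compute and a tool call to move; the robot and the scene stay as the last step left them, time stands still between calls to the robot, and variables do not carry over. Pictures are saved under pics/ and viewed, at most 11 in all, crops included, and the job is handed in when it is done.

Besides the shell and the picture viewer there is one more tool, called after "Call:" as name(argument=value, ...) on one line, values as JSON. jog_arm: Moves the arm, as the interface text tells. Its arguments: {"type":"object","properties":{"rows":{"type":"array"},"squeeze":{"type":"number"}},"required":["rows"]}

```bash
mkdir -p pics; ls; cat > h.py <<'E'
import numpy as np, cv2
from plant import bot, optics
from scipy.spatial.transform import Rotation as R
def snap(n):
    s=bot.sense(); d=optics.get_image(n)
    if n=="wrist":
        q=s["tcp_rot"]; T=np.eye(4); T[:3,:3]=R.from_quat([q[1],q[2],q[3],q[0]]).as_matrix(); T[:3,3]=s["eef_pos"]
        d["wc"]=T@d["tool_from_camera"]
    else: d["wc"]=np.linalg.inv(d["extrinsics"])
    return d
def cloud(d):
    K=d["mtx"]; z=d["range_z"]; v,u=np.indices(z.shape)
    P=np.stack([(u-K[0,2])/K[0,0]*z,(v-K[1,2])/K[1,1]*z,z],-1)
    W=P@d["wc"][:3,:3].T+d["wc"][:3,3]; W[z==0]=np.nan; return W
def save(n,d): cv2.imwrite(n,d["img"][:,:,::-1])
E
python3 - <<'E'
from h import *
a=snap("top");b=snap("scene")
im=np.hstack([a["img"],b["img"]]); 
save("pics/top.png",a); save("pics/scene.png",b)
np.savez("t0.npz",top=cloud(a),scene=cloud(b))
s=bot.sense();print(s); print(a["wc"],a["mtx"])
E
```

```text
pics
{'time_s': 0.1, 'qpos': array([ 9.30865196e-01,  1.59002591e-01,  1.59809259e+00,  5.78892996e-06,
        1.38621540e+00, -2.10106727e-01]), 'qd': array([ 1.46062416e-05,  7.51900367e-04, -4.27423614e-03, -2.81170739e-04,
       -4.63908165e-04,  6.58326389e-05]), 'joint_torque': array([-5.78347840e-05, -3.86498809e+01, -3.22962499e+01,  7.03411968e-02,
        3.38890404e-02, -3.57382817e-05]), 'eef_pos': array([0.23926187, 0.52219349, 0.19251498]), 'tcp_rot': array([-3.56776708e-04,  2.13262094e-01,  9.76994648e-01, -7.81372938e-04]), 'force': array([-0.05492951,  0.56563569,  0.38695505]), 'wrist_torque': array([ 0.03279605,  0.04920429, -0.00940518]), 'gripper_force': 0.0, 'width': 0.09165460909039211}
[[-0.0236571  -0.98951019  0.14251291  0.39233597]
 [-0.99961734  0.02136886 -0.01756572  0.0031306 ]
 [ 0.01433612 -0.14287393 -0.98963706  1.22576322]
 [ 0.          0.          0.          1.        ]] [[469.41255692   0.         278.70398266]
 [  0.         469.41255692 206.63427171]
 [  0.           0.           1.        ]]
```

View pics/top.png

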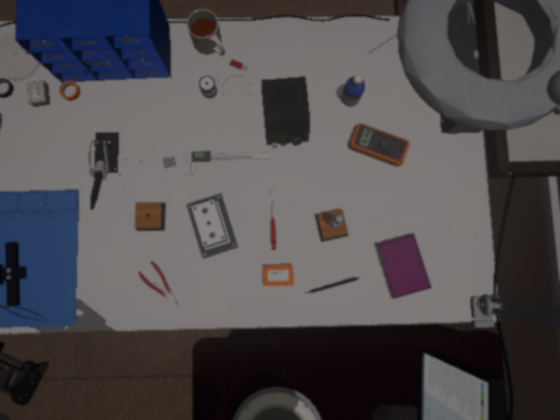

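View pics/scene.png

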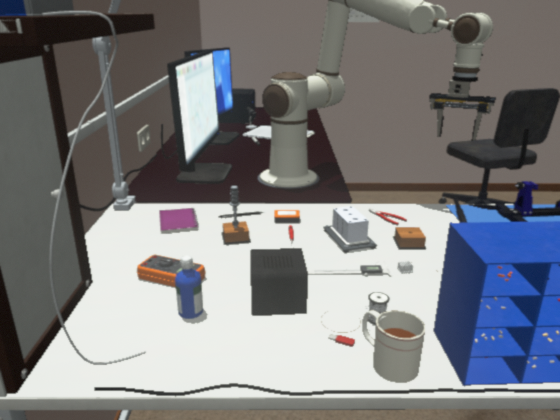

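The top view shows the gauge standing in a wooden stand at about (333,222), a second empty stand at (149,216), and the heater block at (211,226), with bystanders between them. The scene view confirms this: gauge at (235,205), block at (350,225).

```bash
python3 - <<'E'
from h import *
z=np.load("t0.npz")
for n in("top","scene"):
    W=z[n].reshape(-1,3); W=W[np.isfinite(W[:,0])]
    x,y,h=W.T
    print(n)
    for nm,(cx,cy) in dict(block=(.38,.17),stand=(.385,-.12)).items():
        print(nm)
        for lo,hi in([(.028,.042),(.09,.15),(.15,.19)] if nm=="stand" else [(.01,.025),(.068,.082)]):
            m=(abs(x-cx)<.1)&(abs(y-cy)<.08)&(h>lo)&(h<hi)
            P=W[m]
            if len(P)<4: print(lo,len(P));continue
            r=cv2.minAreaRect((P[:,:2]*1000).astype(np.float32)); print(lo,len(P),P.mean(0).round(4),np.median(P[:,2]).round(4),P[:,2].max().round(4),r)
a=cv2.imread("pics/top.png")
c=np.hstack([cv2.resize(a[180:270,170:260],(400,400),interpolation=2),cv2.resize(a[180:270,290:380],(400,400),interpolation=2)])
cv2.imwrite("pics/c1.png",np.clip(c*1.5,0,255).astype(np.uint8))
E
```

```text
top
block
0.01 247 [0.4629 0.144  0.0132] 0.0124 0.025 ((426.96136474609375, 194.91114807128906), (77.55448150634766, 213.3987579345703), 42.38812255859375)
0.068 77 [0.475  0.1554 0.0737] 0.0737 0.0803 ((478.8569641113281, 150.33709716796875), (15.466511726379395, 46.1201286315918), 16.93422508239746)
stand
0.028 13 [ 0.4826 -0.1372  0.0332] 0.033 0.0361 ((482.18707275390625, -139.0260467529297), (20.1787109375, 2.6805708408355713), 89.35819244384766)
0.09 0
0.15 0
scene
block
0.01 17 [0.4741 0.1016 0.0133] 0.013 0.0173 ((474.3209228515625, 102.9399642944336), (9.62934684753418, 23.426307678222656), 4.558864116668701)
0.068 18 [0.4767 0.1578 0.0743] 0.0743 0.0762 ((475.10992431640625, 152.60491943359375), (9.406381607055664, 38.94342803955078), 4.852051258087158)
stand
0.028 2
0.09 0
0.15 0
```

View pics/c1.png

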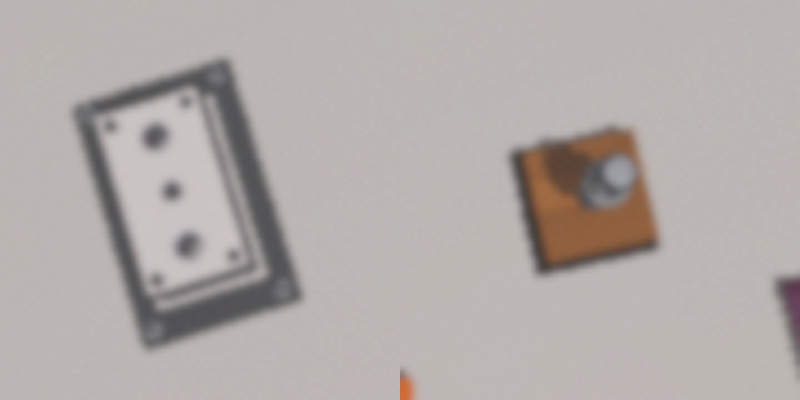

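The crop shows the sensor well at crop (172,191), i.e. top pixel (208.7,223.0), and the gauge cap at crop (618,172), i.e. (339,218.5). My search boxes sat too close in x, so I redo them.

```bash
python3 - <<'E'
from h import *
d=snap("top");K=d["mtx"]
def ray(u,v,z):
    r=d["wc"][:3,:3]@np.array([(u-K[0,2])/K[0,0],(v-K[1,2])/K[1,1],1]);o=d["wc"][:3,3]
    return (o+r*(z-o[2])/r[2]).round(4)
print("well",ray(208.7,223,.075),"bores",ray(170+154*.225,180+136*.225,.075),ray(170+188*.225,180+244*.225,.075))
print("cap",ray(339,218.6,.151))
z=np.load("t0.npz")
c1=ray(208.7,223,.075);c2=ray(339,218.6,.151)
for n in("top","scene"):
    W=z[n].reshape(-1,3); W=W[np.isfinite(W[:,0])]
    x,y,h=W.T
    for nm,c,hs in(("block",c1,[(.07,.08)]),("stand",c2,[(.03,.038),(.09,.14),(.145,.158)])):
        for lo,hi in hs:
            m=(np.hypot(x-c[0],y-c[1])<(.07 if nm=="block" else .06))&(h>lo)&(h<hi);P=W[m]
            if len(P)<4: print(lo,len(P));continue
            r=cv2.minAreaRect((P[:,:2]*1000).astype(np.float32)); print(n,nm,lo,len(P),P.mean(0).round(4),np.median(P[:,2]).round(4),r)
E
```

```text
well [0.5211 0.1558 0.075 ] bores [0.5521 0.1657 0.075 ] [0.4916 0.1471 0.075 ]
cap [ 0.5162 -0.1545  0.151 ]
top block 0.07 882 [0.5225 0.1572 0.0737] 0.0737 ((523.0001220703125, 157.729736328125), (104.39111328125, 58.3067512512207), 16.772397994995117)
top stand 0.03 447 [ 0.5155 -0.1512  0.033 ] 0.0328 ((517.5435791015625, -153.77410888671875), (66.08019256591797, 66.27767944335938), 11.410371780395508)
top stand 0.09 53 [ 0.513  -0.149   0.1109] 0.1051 ((515.3607788085938, -151.19578552246094), (25.983579635620117, 19.36418342590332), 33.41373825073242)
top stand 0.145 52 [ 0.5176 -0.1541  0.1488] 0.1486 ((517.709228515625, -154.39480590820312), (16.453649520874023, 17.780546188354492), 25.392414093017578)
scene block 0.07 377 [0.532  0.1567 0.0741] 0.0742 ((527.420654296875, 156.88885498046875), (108.953857421875, 61.2603645324707), 16.533267974853516)
scene stand 0.03 244 [ 0.5274 -0.1544  0.0332] 0.0332 ((521.6255493164062, -154.87594604492188), (72.79534149169922, 66.48899841308594), 11.314865112304688)
scene stand 0.09 134 [ 0.5284 -0.1546  0.1161] 0.1163 ((527.0475463867188, -155.8754119873047), (27.303709030151367, 20.028474807739258), 87.30123901367188)
scene stand 0.145 27 [ 0.5248 -0.1546  0.1486] 0.1488 ((524.360107421875, -155.18736267089844), (19.058734893798828, 18.312110900878906), 78.055908203125)
```

The gauge axis is near (0.518,-0.154) with its cap at 0.149–0.151. The well is near (0.523,0.157) with the block top at about 0.075. Both heights match the text. I move over the well first, world-aligned, to look with the wrist camera.

Call:
jog_arm(rows=[[-100,-52,-40,0,0,-6,1],[-200,-105,-80,0,0,-12,1],[-300,-157,-80,0,0,-18,1],[-380,-200,-80,0,0,-24.6,1],[-409,-214,-80,0,0,-24.6,1],[-409,-214,-80,0,0,-24.6,1],[-409,-214,-80,0,0,-24.6,1],[-409,-214,-80,0,0,-24.6,1],[-409,-214,-80,0,0,-24.6,1],[-409,-214,-80,0,0,-24.6,1],[-409,-214,-80,0,0,-24.6,1],[-409,-214,-80,0,0,-24.6,1]])

```text
time_s: 1.65
eef_pos: [0.5217, 0.1587, 0.2734]
tcp_rot: [-0.0, -0.001, 1.0, 0.0]
force: [-0.6, 0.6, 0.0]
width: 0.0919
gripper_force: 0.0
```

```bash
python3 - <<'E'
from h import *
d=snap("wrist");save("pics/w1.png",d);W=cloud(d);np.savez("w1.npz",W=W,wc=d["wc"],K=d["mtx"])
print(d["wc"].round(3));s=bot.sense();print(s["time_s"],s["eef_pos"],s["tcp_rot"],s["force"])
P=W.reshape(-1,3);P=P[(P[:,2]>.068)&(P[:,2]<.082)]
print(len(P),np.median(P[:,2]),cv2.minAreaRect((P[:,:2]*1000).astype(np.float32)))
E
```

```text
[[-0.001  0.955  0.298  0.437]
 [ 1.     0.001 -0.     0.158]
 [-0.     0.298 -0.955  0.465]
 [ 0.     0.     0.     1.   ]]
1.7 [0.52177147 0.1585085  0.2733971 ] [-2.92085967e-05 -4.52006924e-04  9.99999897e-01  2.92212669e-05] [ 0.19630409 -0.61191455  1.11546988]
3495 0.07561035092826346 ((592.3795166015625, 150.08255004882812), (406.93463134765625, 484.1932678222656), 26.16176414489746)
```

View pics/w1.png

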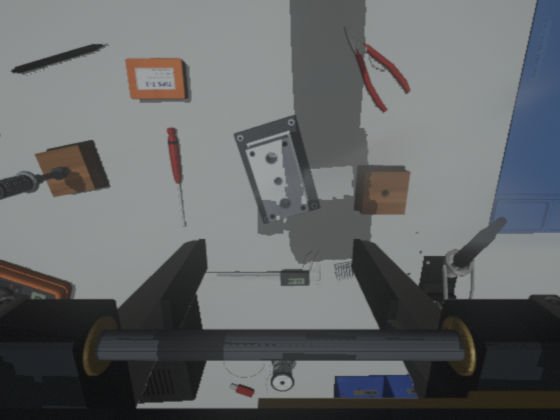

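The wrist view shows the block with the sensor well at about (278,181) between bores (271,157) and (285,204). The decoy stand is at (385,190) and the gauge in its stand at (60,170). I refine the well with image code and a crop.

```bash
cat >> h.py <<'E'
def ray(d,u,v,z):
    K=d["mtx"];r=d["wc"][:3,:3]@np.array([(u-K[0,2])/K[0,0],(v-K[1,2])/K[1,1],1]);o=d["wc"][:3,3]
    return (o+r*(z-o[2])/r[2])
E
python3 - <<'E'
from h import *
z=np.load("w1.npz");d=dict(wc=z["wc"],mtx=z["K"]);W=z["W"]
im=cv2.imread("pics/w1.png");g=cv2.cvtColor(im,6)
for u,v in((271,157),(278,181),(285,204)):
    p=g[v-8:v+9,u-8:u+9].astype(float);w=np.clip(np.percentile(p,75)-25-p,0,None)
    vv,uu=np.indices(p.shape);cu=u-8+(w*uu).sum()/w.sum();cv=v-8+(w*vv).sum()/w.sum()
    print(cu.round(2),cv.round(2),ray(d,cu,cv,.075).round(4))
P=W.reshape(-1,3);P=P[(P[:,2]>.07)&(P[:,2]<.082)&(np.hypot(P[:,0]-.522,P[:,1]-.157)<.075)]
print(len(P),np.median(P[:,2]),cv2.minAreaRect((P[:,:2]*1000).astype(np.float32)))
c=cv2.resize(im[110:230,220:340],(600,600),interpolation=2);cv2.imwrite("pics/c2.png",c)
E
```

```text
270.5 158.57 [0.4944 0.1469 0.075 ]
279.18 180.51 [0.5237 0.1583 0.075 ]
285.12 204.27 [0.5569 0.1664 0.075 ]
3134 0.07562921866027175 ((524.73974609375, 157.17483520507812), (104.38156127929688, 58.104434967041016), 16.665576934814453)
```

View pics/c2.png

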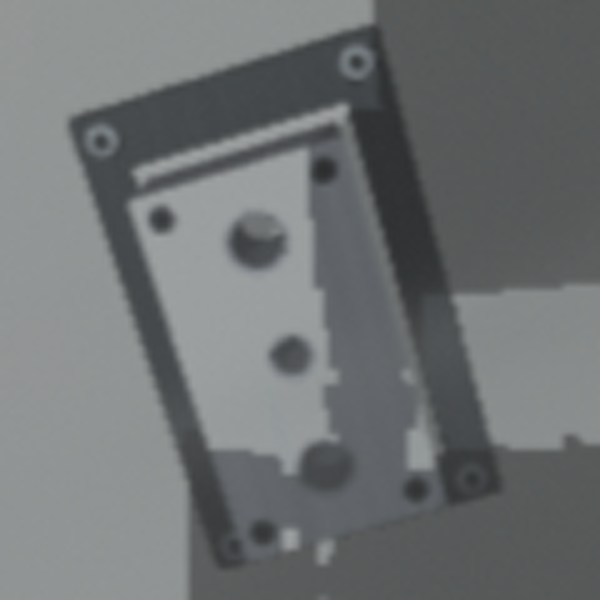

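Call:
jog_arm(rows=[[0,-60,20,0,0,0,0.3],[0,-120,20,0,0,0,0.3],[0,-180,20,0,0,0,0.3],[0,-240,20,0,0,0,0.3],[4,-290,20,0,0,0,0.3],[4,-313,20,0,0,0,0.3],[4,-313,20,0,0,0,0.3],[4,-313,20,0,0,0,0.3],[4,-313,20,0,0,0,0.3],[4,-313,20,0,0,0,0.3]])

```text
time_s: 2.95
eef_pos: [0.5183, -0.1543, 0.2535]
tcp_rot: [0.0, -0.0, 1.0, -0.0]
force: [0.2, 0.7, -0.2]
width: 0.0597
gripper_force: 0.0
```

```bash
python3 - <<'E'
from h import *
d=snap("wrist");save("pics/w2.png",d);W=cloud(d);np.savez("w2.npz",W=W,wc=d["wc"],K=d["mtx"])
s=bot.sense();print(s["time_s"],s["eef_pos"],s["tcp_rot"],s["force"],s["width"])
P=W.reshape(-1,3);P=P[np.hypot(P[:,0]-.518,P[:,1]+.154)<.06]
for lo,hi in((.03,.038),(.1,.11),(.11,.146),(.146,.156)):
    Q=P[(P[:,2]>lo)&(P[:,2]<hi)]
    if len(Q)>4: print(lo,len(Q),Q.mean(0).round(4),cv2.minAreaRect((Q[:,:2]*1000).astype(np.float32)))
E
```

```text
3.0 [ 0.51820691 -0.15452125  0.25348123] [ 5.53856919e-05 -3.53275630e-04  9.99999936e-01  7.00681920e-08] [-0.44186974  0.18679101  0.70998032] 0.059780878965436116
0.03 1674 [ 0.5137 -0.1553  0.0347] ((519.5717163085938, -154.92593383789062), (66.28641510009766, 66.04076385498047), 11.16835880279541)
0.1 132 [ 0.5106 -0.1543  0.106 ] ((513.4085083007812, -154.08438110351562), (19.093955993652344, 26.440580368041992), 5.2812066078186035)
0.11 136 [ 0.5094 -0.1538  0.1306] ((512.0936889648438, -153.320068359375), (11.251818656921387, 21.535518646240234), 3.044220209121704)
0.146 300 [ 0.5161 -0.1529  0.1505] ((516.7885131835938, -152.8616180419922), (20.026599884033203, 18.712032318115234), 0.06277231127023697)
```

View pics/w2.png

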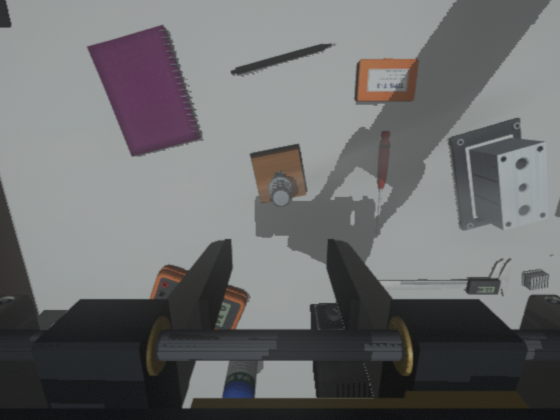

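In crop c2 the well centre is at (290,355), i.e. image (277.6,180.6), which gives about (0.524,0.157). In w2 the cap is at (281,198) and the stand at (278,173). The depth gives a gauge axis of about (0.517,-0.153) and a cap height of 0.1505. The flange is at 0.106, as it should be. The TCP is within 1–2 mm of that axis, so I go down and grip.

Call:
jog_arm(rows=[[0,0,40,0,0,0,0.0],[0,0,80,0,0,0,0.0],[0,0,110,0,0,0,-0.1],[0,0,130,0,0,0,-0.2],[0,0,141,0,0,0,-0.3],[0,0,141,0,0,0,-0.3],[0,0,141,0,0,0,-0.3],[0,0,141,0,0,0,-0.35]])

```text
time_s: 4.0
eef_pos: [0.5188, -0.1556, 0.1135]
tcp_rot: [0.001, 0.0, 1.0, -0.0]
force: [0.6, -0.3, 0.1]
width: 0.0299
gripper_force: 0.0
```

Call:
jog_arm(rows=[[0,0,0,0,0,0,-0.45],[0,0,0,0,0,0,-0.5],[0,0,0,0,0,0,-0.55],[0,0,0,0,0,0,-0.6],[0,0,0,0,0,0,-1],[0,0,0,0,0,0,-1],[0,0,0,0,0,0,-1],[0,0,0,0,0,0,-1]], squeeze=30)

```text
time_s: 5.0
eef_pos: [0.5181, -0.1553, 0.1125]
tcp_rot: [0.0, 0.0, 1.0, -0.0]
force: [-0.7, 0.5, 1.3]
width: 0.0199
gripper_force: 30.0
```

Call:
jog_arm(rows=[[0,0,-10,0,0,0,-1],[0,0,-25,0,0,0,-1],[0,0,-45,0,0,0,-1],[0,0,-70,0,0,0,-1],[0,0,-95,0,0,0,-1],[0,0,-95,0,0,0,-1],[0,0,-95,0,0,0,-1],[0,0,-95,0,0,0,-1]])

```text
time_s: 6.0
eef_pos: [0.5173, -0.1549, 0.206]
tcp_rot: [-0.001, 0.0, 1.0, 0.001]
force: [-1.3, 0.3, -0.8]
width: 0.0201
gripper_force: 30.0
```

```bash
python3 - <<'E'
from h import *
d=snap("wrist");save("pics/w3.png",d);W=cloud(d);np.savez("w3.npz",W=W,wc=d["wc"],K=d["mtx"])
s=bot.sense();print(s["time_s"],s["eef_pos"],s["force"],s["wrist_torque"],s["width"])
P=W.reshape(-1,3)
S=P[(P[:,2]>.03)&(P[:,2]<.038)&(np.hypot(P[:,0]-.519,P[:,1]+.155)<.06)]
print(len(S),cv2.minAreaRect((S[:,:2]*1000).astype(np.float32)))
b=P[np.hypot(P[:,0]-.518,P[:,1]+.155)<.03]; b=b[b[:,2]>.06]
for lo in np.arange(.06,.26,.01):
    q=b[(b[:,2]>=lo)&(b[:,2]<lo+.01)]
    if len(q)>3: print(lo.round(3),len(q),q.min(0).round(4),q.max(0).round(4))
cv2.imwrite("pics/c3.png",cv2.resize(cv2.imread("pics/w3.png")[100:310,180:390],(600,600),interpolation=2))
E
```

```text
6.05 [ 0.51739365 -0.15490707  0.20608041] [ 0.35556032  0.12647561 -2.46358699] [ 0.09710719 -0.05434313  0.01838774] 0.019867955100008106
2500 ((519.4874267578125, -154.9566192626953), (66.44316864013672, 66.0685043334961), 11.270657539367676)
0.1 8 [ 0.5144 -0.1584  0.1043] [ 0.5174 -0.1513  0.1098]
0.11 13 [ 0.5138 -0.1573  0.1101] [ 0.5157 -0.1513  0.1186]
0.13 20 [ 0.5089 -0.1627  0.1373] [ 0.5137 -0.1471  0.14  ]
0.14 206 [ 0.5083 -0.1635  0.1402] [ 0.5222 -0.1463  0.1497]
0.15 32 [ 0.5132 -0.158   0.1504] [ 0.516  -0.151   0.1599]
0.16 12 [ 0.5132 -0.157   0.1602] [ 0.5146 -0.152   0.1647]
0.19 251 [ 0.5028 -0.1685  0.195 ] [ 0.5202 -0.1416  0.2   ]
0.2 216 [ 0.5033 -0.1675  0.2   ] [ 0.5186 -0.1424  0.2099]
0.21 147 [ 0.5056 -0.1654  0.21  ] [ 0.5146 -0.1445  0.22  ]
0.22 249 [ 0.5053 -0.1757  0.22  ] [ 0.5137 -0.1357  0.23  ]
0.23 526 [ 0.505  -0.1778  0.23  ] [ 0.5269 -0.1322  0.24  ]
0.24 1320 [ 0.5053 -0.1787  0.24  ] [ 0.5272 -0.1316  0.25  ]
0.25 526 [ 0.5063 -0.1797  0.25  ] [ 0.5268 -0.1304  0.26  ]
```

View pics/c3.png

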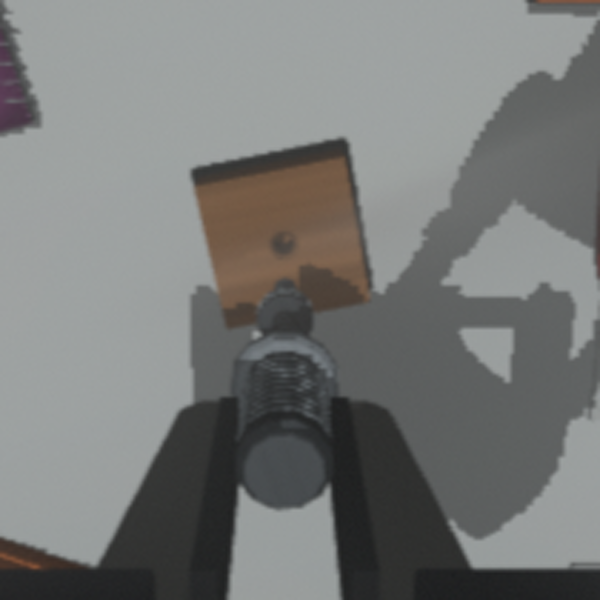

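The gauge hangs upright in the fingers, with its axis at about (0.517,-0.155) from the rod, collar and flange edges. The empty socket is at crop (283,242). Next I go over the well.

Call:
jog_arm(rows=[[0,30,0,0,0,0,-1],[-2,80,0,0,0,0,-1],[-4,130,0,0,0,0,-1],[-5,180,0,0,0,0,-1],[-6,230,0,0,0,0,-1],[-7,275,0,0,0,0,-1],[-7,305,0,0,0,0,-1],[-7,312,0,0,0,0,-1],[-7,312,0,0,0,0,-1],[-7,312,0,0,0,0,-1],[-7,312,0,0,0,0,-1],[-7,312,0,0,0,0,-1]])

```text
time_s: 7.55
eef_pos: [0.5254, 0.1561, 0.2075]
tcp_rot: [0.0, 0.001, 1.0, -0.0]
force: [-0.2, 0.6, -2.6]
width: 0.02
gripper_force: 30.0
```

```bash
python3 - <<'E'
from h import *
d=snap("wrist");save("pics/w4.png",d);W=cloud(d);np.savez("w4.npz",W=W,wc=d["wc"],K=d["mtx"])
s=bot.sense();print(s["time_s"],s["eef_pos"],s["force"],s["width"])
z=np.load("w3.npz");print("socket",ray(dict(wc=z["wc"],mtx=z["K"]),278.7,184.4,.034))
P=W.reshape(-1,3);e=s["eef_pos"]
S=P[(P[:,2]>.07)&(P[:,2]<.08)&(np.hypot(P[:,0]-.524,P[:,1]-.157)<.075)]
print(np.median(S[:,2]),cv2.minAreaRect((S[:,:2]*1000).astype(np.float32)))
b=P[np.hypot(P[:,0]-e[0],P[:,1]-e[1])<.03]
for lo,hi in((.1,.11),(.11,.13),(.135,.145),(.145,.15),(.15,.165),(.195,.2)):
    q=b[(b[:,2]>=lo)&(b[:,2]<hi)]
    if len(q)>3: print(lo,len(q),(q.min(0)-e).round(4),(q.max(0)-e).round(4))
for n in "bcd": pass
def f(wc,K,u,v,zz): return ray(dict(wc=wc,mtx=K),u,v,zz)
cv2.imwrite("pics/c4.png",cv2.resize(cv2.imread("pics/w4.png")[120:270,205:355],(600,600),interpolation=2))
E
```

```text
7.6 [0.52531367 0.15628301 0.2074471 ] [ 0.22679011  0.08978492 -1.39258478] 0.019821422947058256
socket [ 0.51803236 -0.15566709  0.034     ]
0.07568279823268267 ((524.5809936523438, 157.06716918945312), (104.17305755615234, 58.078006744384766), 16.7137508392334)
0.1 4 [-0.0027 -0.0028 -0.1003] [-0.0013  0.0023 -0.0977]
0.11 16 [-0.0029 -0.0028 -0.0973] [-0.0014  0.0033 -0.0889]
0.135 43 [-0.0087 -0.0089 -0.0712] [ 0.0019  0.0091 -0.0625]
0.145 178 [-0.0088 -0.0089 -0.0624] [ 0.005   0.0082 -0.0576]
0.15 44 [-0.0039 -0.0034 -0.0565] [-0.0012  0.0036 -0.0427]
0.195 84 [-0.0144 -0.0137 -0.0115] [ 0.0014  0.0131 -0.0075]
```

View pics/c4.png

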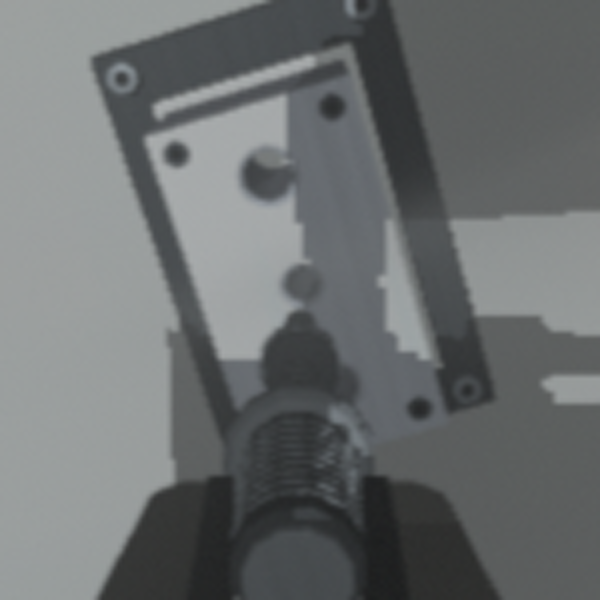

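The rod tip at crop (300,320) lies right in line with the well at (302,284). The TCP is within 1 mm of the block centre measured by depth. I now lower the rod into the mouth with a firmer grip.

Call:
jog_arm(rows=[[0.5,0.5,8,0,0,0,-1],[0.5,0.5,18,0,0,0,-1],[0.5,0.5,24,0,0,0,-1],[0.5,0.5,29,0,0,0,-1],[0.5,0.5,33,0,0,0,-1],[0.5,0.5,36,0,0,0,-1],[0.5,0.5,36,0,0,0,-1],[0.5,0.5,36,0,0,0,-1]], squeeze=50)

```text
time_s: 8.6
eef_pos: [0.5248, 0.1572, 0.1716]
tcp_rot: [0.0, 0.0, 1.0, -0.0]
force: [0.4, -0.0, -1.9]
width: 0.0196
gripper_force: 50.0
```

The rod is 6 mm in with no side force.

Call:
jog_arm(rows=[[0,0,6,0,0,0,-1],[0,0,12,0,0,0,-1],[0,0,18,0,0,0,-1],[0,0,23,0,0,0,-1],[0,0,27,0,0,0,-1],[0,0,27,0,0,0,-1],[0,0,27,0,0,0,-1]])

```text
time_s: 9.48
eef_pos: [0.5247, 0.1572, 0.1444]
tcp_rot: [-0.0, 0.0, 1.0, -0.0]
force: [-0.6, -0.1, -1.2]
width: 0.0195
gripper_force: 50.0
```

```bash
python3 -c "
from plant import bot
s=bot.sense();print(s['eef_pos'],s['force'],s['wrist_torque'])"
```

```text
[0.52468976 0.15722624 0.14438896] [-0.57288339 -0.11385016 -1.23170967] [0.03358245 0.02812858 0.04755976]
```

Call:
jog_arm(rows=[[0,0,1,0,0,0,-1],[0,0,2,0,0,0,-1],[0,0,3,0,0,0,-1],[0,0,3,0,0,0,-1]])

```text
time_s: 9.98
eef_pos: [0.5249, 0.1572, 0.1415]
tcp_rot: [0.0, 0.0, 1.0, 0.0]
force: [1.0, -0.6, 1.4]
width: 0.0194
gripper_force: 50.0
```

The force matches the collar sliding (about 2.5 N less the weight). I continue in 3 mm steps.

Call:
jog_arm(rows=[[0,0,1,0,0,0,-1],[0,0,2,0,0,0,-1],[0,0,3,0,0,0,-1],[0,0,3,0,0,0,-1]])

```text
time_s: 10.48
eef_pos: [0.5248, 0.1572, 0.1383]
tcp_rot: [-0.0, 0.0, 1.0, 0.0]
force: [0.4, -0.0, 1.3]
width: 0.0193
gripper_force: 50.0
```

Call:
jog_arm(rows=[[0,0,1,0,0,0,-1],[0,0,2,0,0,0,-1],[0,0,3,0,0,0,-1],[0,0,3,0,0,0,-1]])

```text
time_s: 10.98
eef_pos: [0.5247, 0.1572, 0.1353]
tcp_rot: [-0.0, 0.0, 1.0, 0.0]
force: [0.5, -0.0, 1.8]
width: 0.0191
gripper_force: 50.0
```

Call:
jog_arm(rows=[[0,0,1,0,0,0,-1],[0,0,2,0,0,0,-1],[0,0,3,0,0,0,-1],[0,0,3,0,0,0,-1]])

```text
time_s: 11.48
eef_pos: [0.5247, 0.1572, 0.1323]
tcp_rot: [-0.0, 0.0, 1.0, -0.0]
force: [0.4, 0.8, 1.9]
width: 0.0196
gripper_force: 50.0
```

Call:
jog_arm(rows=[[0,0,1,0,0,0,-1],[0,0,2,0,0,0,-1],[0,0,3,0,0,0,-1],[0,0,3,0,0,0,-1]])

```text
time_s: 11.98
eef_pos: [0.5246, 0.1572, 0.1292]
tcp_rot: [-0.0, 0.0, 1.0, -0.0]
force: [1.6, -0.8, 1.1]
width: 0.0196
gripper_force: 50.0
```

Call:
jog_arm(rows=[[0,0,1,0,0,0,-1],[0,0,2,0,0,0,-1],[0,0,3,0,0,0,-1],[0,0,3,0,0,0,-1]])

```text
time_s: 12.48
eef_pos: [0.5247, 0.1572, 0.1264]
tcp_rot: [-0.0, 0.0, 1.0, -0.0]
force: [0.0, 0.5, 3.3]
width: 0.0195
gripper_force: 50.0
```

Call:
jog_arm(rows=[[0,0,1,0,0,0,-1],[0,0,1,0,0,0,-1]])

```text
time_s: 12.72
eef_pos: [0.5249, 0.1572, 0.1257]
tcp_rot: [0.0, 0.0, 1.0, 0.0]
force: [0.6, -0.3, 5.3]
width: 0.0195
gripper_force: 50.0
```

```bash
python3 - <<'E'
from h import *
for i in range(4):
    optics.get_image("wrist");s=bot.sense();print(s['eef_pos'],s['force'])
E
```

```text
[0.52491334 0.15722077 0.12572098] [-0.4943769   0.40043445  4.81404781]
[0.52488197 0.15721138 0.1256772 ] [-0.3786646   0.2406704   5.37841567]
[0.52489604 0.1572215  0.12568515] [-0.56969962 -0.43545407  5.37524467]
[0.52490408 0.15721777 0.12564255] [-0.21605659  0.10545297  4.2499631 ]
```

Bottomed: the push is about 5 N, so with the weight the spring is about 1 mm in. I press on 2 mm, then check.

Call:
jog_arm(rows=[[0,0,1,0,0,0,-1],[0,0,2,0,0,0,-1],[0,0,2,0,0,0,-1]])

```text
time_s: 13.3
eef_pos: [0.525, 0.1572, 0.1238]
tcp_rot: [0.0, 0.0, 1.0, 0.0]
force: [-0.5, -0.2, 6.7]
width: 0.0196
gripper_force: 50.0
```

```bash
python3 - <<'E'
from h import *
for i in range(5):
    optics.get_image("top");s=bot.sense();print(s['eef_pos'],s['force'])
E
```

```text
[0.52501943 0.15722423 0.12386187] [-0.52797522 -0.19437389  5.81503567]
[0.52502772 0.15722292 0.12389207] [-0.88287449 -0.1392105   6.72488006]
[0.52500582 0.15725773 0.12387019] [-0.79098899 -0.54188131  5.30386703]
[0.52504496 0.15721506 0.12390616] [-0.31769626 -0.2413682   6.99878272]
[0.52504039 0.1572428  0.12391065] [-1.3013424  -0.37581587  6.49682518]
```

Call:
jog_arm(rows=[[0,0,0.7,0,0,0,-1],[0,0,1.4,0,0,0,-1],[0,0,1.4,0,0,0,-1],[0,0,1.4,0,0,0,-1],[0,0,1.4,0,0,0,-1],[0,0,1.4,0,0,0,-1],[0,0,1.4,0,0,0,-1]])

```text
time_s: 14.42
eef_pos: [0.5251, 0.1572, 0.1227]
tcp_rot: [0.0, 0.0, 1.0, 0.0]
force: [-0.5, -0.3, 7.0]
width: 0.0193
gripper_force: 50.0
```

```bash
python3 - <<'E'
from h import *
F=[]
for i in range(8):
    d=snap("wrist");s=bot.sense();F.append([*s['eef_pos'],*s['force']])
print(np.mean(F,0).round(4));save("pics/w5.png",d)
cv2.imwrite("pics/c5.png",cv2.resize(d["img"][150:270,220:340,::-1],(600,600),interpolation=2))
E
```

```text
[ 0.5251  0.1572  0.1227 -0.8285 -0.0354  7.4357]
```

View pics/c5.png

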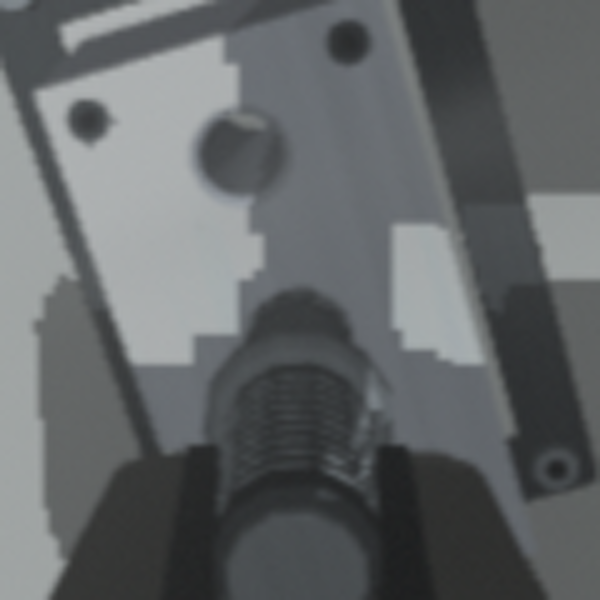

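The collar sits on the block face under the flange at crop (300,315). The push is 7.4 N plus the head's weight, giving about 3.5–4 mm of spring travel, and it was held for over a second. I draw it out.

Call:
jog_arm(rows=[[0,0,-2,0,0,0,-1],[0,0,-6,0,0,0,-1],[0,0,-14,0,0,0,-1],[0,0,-24,0,0,0,-1],[0,0,-36,0,0,0,-1],[0,0,-48,0,0,0,-1],[0,0,-60,0,0,0,-1],[0,0,-75,0,0,0,-1],[0,0,-86,0,0,0,-1],[0,0,-86,0,0,0,-1],[0,0,-86,0,0,0,-1]])

```text
time_s: 16.2
eef_pos: [0.5244, 0.1572, 0.2075]
tcp_rot: [-0.0, 0.0, 1.0, -0.0]
force: [-0.3, 0.2, -1.4]
width: 0.0194
gripper_force: 50.0
```

Call:
jog_arm(rows=[[0,-20,0,0,0,0,-1],[2,-60,0,0,0,0,-1],[3,-110,0,0,0,0,-1],[4,-160,0,0,0,0,-1],[5,-210,0,0,0,0,-1],[6,-260,0,0,0,0,-1],[7,-295,0,0,0,0,-1],[7,-312,0,0,0,0,-1],[7,-312,0,0,0,0,-1],[7,-312,0,0,0,0,-1],[7,-312,0,0,0,0,-1],[7,-312,0,0,0,0,-1]])

```text
time_s: 17.7
eef_pos: [0.5177, -0.154, 0.2081]
tcp_rot: [0.0, -0.0, 1.0, 0.0]
force: [-0.6, -0.4, -2.5]
width: 0.0198
gripper_force: 50.0
```

```bash
python3 - <<'E'
from h import *
d=snap("wrist");save("pics/w6.png",d);W=cloud(d)
s=bot.sense();e=s["eef_pos"];print(s["time_s"],e,s["force"],s["width"])
P=W.reshape(-1,3)
S=P[(P[:,2]>.03)&(P[:,2]<.038)&(np.hypot(P[:,0]-.519,P[:,1]+.155)<.06)]
print(cv2.minAreaRect((S[:,:2]*1000).astype(np.float32)))
b=P[np.hypot(P[:,0]-e[0],P[:,1]-e[1])<.03]
for lo in np.arange(.09,.21,.01):
    q=b[(b[:,2]>=lo)&(b[:,2]<lo+.01)]
    if len(q)>3: print(lo.round(2),len(q),(q.min(0)-e).round(4),(q.max(0)-e).round(4))
cv2.imwrite("pics/c6.png",cv2.resize(d["img"][120:270,205:355,::-1],(600,600),interpolation=2))
E
```

```text
17.75 [ 0.51770496 -0.15412816  0.20805386] [ 0.42706722  0.76432202 -1.45421933] 0.019183089868899068
((519.5602416992188, -154.93739318847656), (66.53820037841797, 65.95105743408203), 11.220558166503906)
0.1 5 [-0.0029 -0.0035 -0.0998] [-0.0001  0.0026 -0.0982]
0.11 21 [-0.0031 -0.0035 -0.0977] [-0.0003  0.0036 -0.0881]
0.12 22 [-0.0034 -0.0034 -0.0878] [-0.0006  0.0035 -0.0783]
0.13 21 [-0.0037 -0.0033 -0.0776] [-0.0014  0.0033 -0.0683]
0.16 164 [-0.0091 -0.0088 -0.048 ] [-0.0003  0.0089 -0.0392]
0.19 39 [-0.0142 -0.0121 -0.0113] [-0.0061  0.0126 -0.0081]
0.2 391 [-0.0142 -0.0135 -0.008 ] [0.0023 0.0134 0.0019]
```

View pics/c6.png

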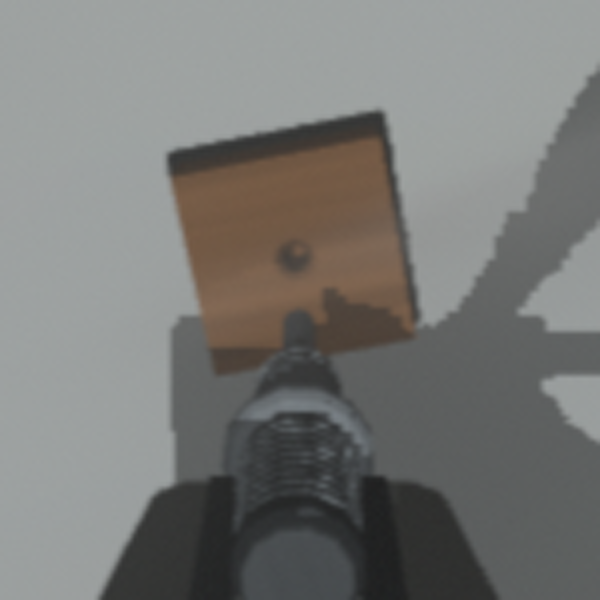

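The rod tip is at crop (298,320), the socket at (294,257), and the collar rides about 51 mm above the tip. I shift about 1 mm toward -y and lower to just above the mouth, then in.

Call:
jog_arm(rows=[[0.5,-1.2,10,0,0,0,-1],[0.5,-1.2,25,0,0,0,-1],[0.5,-1.2,40,0,0,0,-1],[0.5,-1.2,55,0,0,0,-1],[0.5,-1.2,65,0,0,0,-1],[0.5,-1.2,70,0,0,0,-1],[0.5,-1.2,74,0,0,0,-1],[0.5,-1.2,78,0,0,0,-1],[0.5,-1.2,78,0,0,0,-1],[0.5,-1.2,78,0,0,0,-1]])

```text
time_s: 19.0
eef_pos: [0.5172, -0.156, 0.1301]
tcp_rot: [0.0, 0.0, 1.0, -0.0]
force: [0.0, 1.2, -0.8]
width: 0.0195
gripper_force: 50.0
```

Call:
jog_arm(rows=[[0,0,4,0,0,0,-1],[0,0,8,0,0,0,-1],[0,0,11,0,0,0,-1],[0,0,13,0,0,0,-1],[0,0,14,0,0,0,-1],[0,0,14,0,0,0,-1]])

```text
time_s: 19.75
eef_pos: [0.517, -0.156, 0.1159]
tcp_rot: [-0.0, 0.0, 1.0, 0.0]
force: [-0.2, 0.7, -1.5]
width: 0.0196
gripper_force: 50.0
```

Call:
jog_arm(rows=[[0,0,1,0,0,0,-1],[0,0,2,0,0,0,-1],[0,0,2,0,0,0,-1]])

```text
time_s: 20.12
eef_pos: [0.5171, -0.156, 0.1139]
tcp_rot: [-0.0, 0.0, 1.0, 0.0]
force: [0.6, 1.4, -1.8]
width: 0.0196
gripper_force: 50.0
```

Call:
jog_arm(rows=[[0,0.4,0.7,0,0,0,-1],[0,0.4,1.4,0,0,0,-1],[0,0.4,1.4,0,0,0,-1]])

```text
time_s: 20.5
eef_pos: [0.5171, -0.1556, 0.1126]
tcp_rot: [0.0, 0.0, 1.0, -0.0]
force: [0.0, -0.4, -1.9]
width: 0.0195
gripper_force: 50.0
```

Call:
jog_arm(rows=[[0,0,0.7,0,0,0,-1],[0,0,1.4,0,0,0,-1],[0,0,1.4,0,0,0,-1]])

```text
time_s: 20.88
eef_pos: [0.5176, -0.1558, 0.112]
tcp_rot: [0.001, 0.0, 1.0, -0.0]
force: [-0.1, -0.1, 4.4]
width: 0.0191
gripper_force: 50.0
```

Bottomed on the socket floor. I relieve slightly, open gradually, and rise.

Call:
jog_arm(rows=[[0,0,-0.8,0,0,0,-1],[0,0,-0.8,0,0,0,-0.5],[0,0,-0.8,0,0,0,-0.4],[0,0,-0.8,0,0,0,-0.3],[0,0,-0.8,0,0,0,-0.2],[0,0,-0.8,0,0,0,0],[0,0,-0.8,0,0,0,0],[0,0,-10,0,0,0,0],[0,0,-30,0,0,0,0],[0,0,-60,0,0,0,0],[0,0,-100,0,0,0,0],[0,0,-140,0,0,0,0],[0,0,-140,0,0,0,0],[0,0,-140,0,0,0,0],[0,0,-140,0,0,0,0]])

```text
time_s: 22.75
eef_pos: [0.5163, -0.1551, 0.2496]
tcp_rot: [-0.001, 0.0, 1.0, 0.001]
force: [-0.1, -0.1, -0.7]
width: 0.0458
gripper_force: 0.0
```

```bash
python3 - <<'E'
from h import *
d=snap("wrist");W=cloud(d);P=W.reshape(-1,3);s=bot.sense();print(s["time_s"],s["eef_pos"],s["width"])
P=P[np.hypot(P[:,0]-.518,P[:,1]+.155)<.03]
for lo,hi in((.06,.08),(.1,.11),(.146,.158)):
    Q=P[(P[:,2]>lo)&(P[:,2]<hi)]
    if len(Q)>4: print(lo,len(Q),Q.mean(0).round(4),cv2.minAreaRect((Q[:,:2]*1000).astype(np.float32)))
t=snap("top")
cv2.imwrite("pics/c7.png",np.hstack([cv2.resize(x,(400,400),interpolation=2) for x in(d["img"][120:260,210:350,::-1],t["img"][180:270,290:380,::-1])]))
E
```

```text
22.8 [ 0.5163603  -0.15519191  0.24969208] 0.045858229101326566
0.06 15 [ 0.5103 -0.1549  0.0684] ((510.773681640625, -154.7476806640625), (14.159658432006836, 3.4251437187194824), 86.09603118896484)
0.1 133 [ 0.5102 -0.1556  0.1057] ((513.029541015625, -155.81277465820312), (19.14508819580078, 26.215648651123047), 3.4514782428741455)
0.146 306 [ 0.5151 -0.1555  0.1505] ((515.6818237304688, -155.0797576904297), (19.575183868408203, 19.2549991607666), 89.7602767944336)
```

View pics/c7.png

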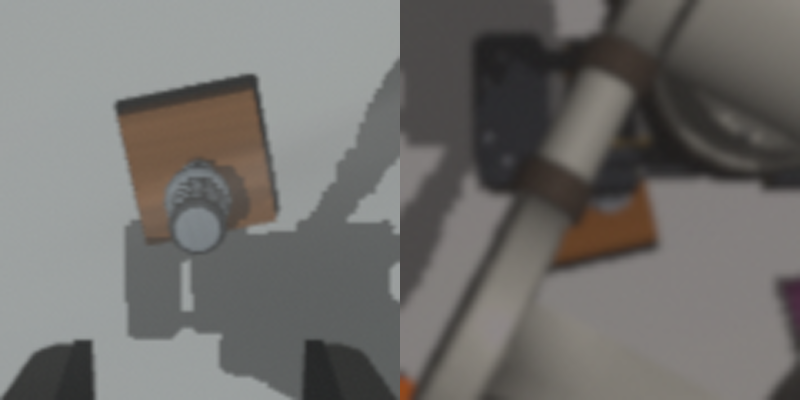

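The gauge stands upright in its socket at crop (198,225), with its cap at 0.1505 as at the start. The fingers are clear.

```bash
python3 -c "
from plant import bot
print(bot.finish_job())"
```

```text
the job is handed in; nothing more can be done
None
```

The sensor well measures about 51 mm deep; the spring was held at about 3.5–4 mm (from the force reading) for over a second, the gauge stands upright in its stand again, and the job is handed in (no verdict returned).

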